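Strip a dry-fitted panel: rack the divider, rock the tight brace free and hold it

TASK

Take the dry-fitted loudspeaker side panel apart for gluing: first lift the loose plywood divider out of its groove and leave it standing on edge, fully down, in either free slot of the wooden rack. Then work the tight brace out of its mortise by rocking it side to side along its width, a good five degrees each way, because a straight pull would lift the whole panel off the bench. Finish still holding the brace upright and just clear, about two centimetres above its mortise; the panel stays lying where it is and everything else is left alone.

Things in the scene. Friction and masses are not known exactly. Their poses are not given: they have to be found in the camera images.
- panel: brown fibreboard side panel, 200 (x) x 280 (y) x 24 mm, 1.15 kg, lying loose on the bench. Origin: centre of its underside, z up. Groove for the divider: 11 mm wide, 9 mm deep, along panel y at panel x = +62 mm. Mortise for the brace: centred at panel x = -35 mm, y = 0, 57 mm long along panel y, 20 mm deep
- mortise (a point): centre of the mortise's mouth, level with the panel's upper face; axes as the panel's. Its springy cheeks press on the tenon's broad faces about 18 mm either side of the middle, 7 to 10 N of friction at each side: a straight pull lifts the panel. The mortise is 3.5 mm longer than the tenon at each end
- brace: reddish-brown hardwood brace, tight in the mortise. Above the panel a block 24 mm thick (its x) x 64 mm wide (its y) x 80 mm tall; below it a tenon 12 x 50 mm, 20 mm long; the block's shoulders rest on the panel. Origin: centre of the tenon's foot, z up; at the start its axes match the panel's. 0.11 kg. For the first swing tip it over one shoulder, 32 mm from its middle
- brace_top (a point): centre of the brace's top face, 100 mm above the tenon's foot. Rocking swings it to panel +y, then -y, by about 0.11 rad each way; one end of the tenon slides up as the other slides down, so the brace can rise about 3 mm with every swing with next to no pull
- divider: plywood divider, 9 mm thick (its x) x 110 mm wide (its y) x 100 mm tall, standing loosely on edge in the panel's groove; 18 x 18 mm notch in its top corner at +y. Origin: centre of its lower edge, z up. 0.07 kg
- rack: fixed dark wooden rack: two notched rails, 41 mm high, 160 mm long along rack x, their centre lines at rack y = -36 and +36 mm. Origin: centre of its underside. Four slots, 12.5 mm wide, each taking a divider with its 110 mm width along rack y, at rack x = -54, -18, +18, +54 mm; slot floors 14 mm above the bench. The outer two are taken, the inner two are free
- slot1 (a point): middle of the floor of the free slot at rack x = -18 mm; axes as the rack's
- slot2 (a point): middle of the floor of the free slot at rack x = +18 mm; axes as the rack's
- divider_dark: brown divider, 9 x 110 x 72 mm, standing in an outer slot of the rack; leave it alone. Origin: centre of its lower edge
- divider_pale: pale divider, 9 x 110 x 80 mm, standing in the other outer slot of the rack; leave it alone. Origin: centre of its lower edge
- glue_bottle: white glue bottle with a red cap, 57 x 57 x 184 mm, standing behind the work; leave it alone. Origin: centre of its underside
- sand_block: cork sanding block, 63 x 105 x 34 mm, lying behind the work; leave it alone. Origin: centre of its underside
Not all that is in view belongs to the job. Leave any pink or purple look-alike of the divider alone.

How it is judged (in metres and radians):
On the way, in this order (a step that is already met when the one before it is completed fails the run):
1. the divider stands released on edge, fully down, in a free slot of the rack (((x of divider in the frame of slot1 between -0.005 and 0.005 m and y of divider in the frame of slot1 between -0.02 and 0.02 m and z of divider in the frame of slot1 below 0.005 m and angle between divider's own z axis and vertical below 0.2 rad) or (x of divider in the frame of slot2 between -0.005 and 0.005 m and y of divider in the frame of slot2 between -0.02 and 0.02 m and z of divider in the frame of slot2 below 0.005 m and angle between divider's own z axis and vertical below 0.2 rad)) and contact force between the fingers and divider below 0.1 N and linear speed of divider below 0.05 m/s), for 0.2 s.
2. the brace, its tenon still in the mortise, is rocked so that its top leans to the panel's +y side by more than 0.04 rad (z of brace in the frame of mortise below -0.002 m and angle between brace's own z axis and vertical above 0.04 rad and y of brace_top in the frame of mortise above 0.002 m), for 0.02 s.
3. the brace, its tenon still in the mortise, is rocked so that its top leans to the panel's -y side by more than 0.04 rad (z of brace in the frame of mortise below -0.002 m and angle between brace's own z axis and vertical above 0.04 rad and y of brace_top in the frame of mortise below -0.002 m), for 0.02 s.
At the end, for the whole second after the job is handed in: brace held by the fingers alone, at rest, upright (0.2 rad), foot 5-45 mm above the panel's top, within 25 mm of the mortise; panel flat, within 30 mm of its start; divider fully down (5 mm), upright (0.2 rad), within 20 mm of the middle of an inner slot; other dividers still standing (((x of divider in the frame of slot1 between -0.005 and 0.005 m and y of divider in the frame of slot1 between -0.02 and 0.02 m and z of divider in the frame of slot1 below 0.005 m and angle between divider's own z axis and vertical below 0.2 rad) or (x of divider in the frame of slot2 between -0.005 and 0.005 m and y of divider in the frame of slot2 between -0.02 and 0.02 m and z of divider in the frame of slot2 below 0.005 m and angle between divider's own z axis and vertical below 0.2 rad)) and contact force between the fingers and brace above 1 N and contact force between brace and panel below 0.1 N and z of brace in the frame of mortise between 0.005 and 0.045 m and horizontal distance between brace and mortise below 0.025 m and angle between each of brace, divider_dark, divider_pale's own z axis and vertical below 0.2 rad and linear speed of brace below 0.03 m/s and height (world z) of panel below 0.003 m and angle between panel's own z axis and vertical below 0.02 rad and distance of panel from where it was at the start of the episode below 0.03 m); the arm keeps its last pose, push and grip.
It fails at once if the panel is lifted off the bench (more than 6 mm, or tilted more than 0.06 rad) (height (world z) of panel above 0.006 m or angle between panel's own z axis and vertical above 0.06 rad).
It fails at once if the panel is shifted by more than 30 mm (distance of panel from where it was at the start of the episode above 0.03 m).
It fails at once if a bystander (glue bottle, sanding block, one of the other dividers) is moved by more than 20 mm (distance of any of glue_bottle, sand_block, divider_dark, divider_pale from where it was at the start of the episode above 0.02 m).
It also fails if it takes over 67 s, if anything falls off the work surface, if the arm or the gripper's body presses on something with over 40 N, if the wrist force passes 120 N, or if a joint passes its speed limit or range.

ROBOT

A 6-joint arm with a two-finger parallel gripper is mounted at the origin on the work surface; the furniture and walls round the work are solid. World frame = base frame: x ahead of the robot, y to its left, z up, the work surface at z = 0. Lengths are in mm, angles in degrees, forces in N, time in s.
With the tool pointing down it reaches from about 350 to 850 mm from the base axis. Payload 8.1 kg.
Tool frame: the origin (TCP) lies at the very end of the fingers, on their centre line; the grasp point (between the pads) lies 19 mm behind it; z points along the fingers, y is the direction in which the jaws open and shut (so a half turn about z gives the same grasp; the last joint's range is limited). The gripper opens to 85 mm and grips with 20 to 120 N. Pads are 22 mm wide; open, the fingers measure 114 mm over their backs; the gripper's body (76 mm by 85 mm) begins 54 mm behind the grasp point. The pads swing forward as they close: fully open they stand 13 mm farther back than shut.
Start: joints at [69.935, 7.471, 85.268, -0, 87.261, -4.893], TCP at [157.008, 579.097, 231.292] pointing down, gripper open.
Joint ranges: [-169.43, 169.43], [-51.17, 129.36], [1.28, 143.12], [-76.62, 256.62], [0, 156.53], [-152.29, 152.29]. Speed limits (degrees/s): [136.94, 136.94, 159.86, 180, 180, 180].

INTERFACE

Orientations are given as [roll, pitch, yaw] about the fixed x, y, z axes, in that order (R = Rz(yaw) Ry(pitch) Rx(roll)).
In Python, from bench import r gives the robot as it stands.
- The arm moves only by the shell command python3 -m jog 'ROWS' [OPENING] [FORCE]. ROWS is JSON, a list of rows, each a list of 6 numbers: the shift along the tool's x, y, z normalised to -1 to 1, where 1 is 0.25 m, then the turn, a rotation vector about the tool's x, y, z normalised to -1 to 1, where 1 is pi rad. In form: [[x, y, z, ax, ay, az], ...]. A call has 1 to 10 rows; each row is the pose to reach, as a shift and turn from the pose commanded when the call began, along the tool's axes at that moment, turning the shorter way round; what a row does not reach only later rows make up. A row lasts 1/10 s, in which the tool goes at most 50 mm and 8.59 degrees, less where a joint would pass 70% of its speed; a pose out of reach is approached as far as the arm can. A call with a number of a shift or a turn outside -1 to 1 is refused whole. A call with a gripper value outside its range is refused whole. OPENING is the opening, from 0 (shut) to 1 (fully open), set as the call begins (- or left out, the last holds). The fingers move at their own pace and stop on an object; FORCE is the grip in N (left out, the last holds). Time passes only in rows, so rows that repeat a pose let the fingers close. It gives the time, the measured TCP pose, the force and the opening at its end, in the units of the state.
- r.sense(): the state, without advancing time (a new reading comes with each control period).
- r.snapshot(name): name is "scene" or "top"; returns a dict with "pixels" (400x640x3 uint8, red, green, blue), "intrinsics" (3x3 intrinsics, pixels), "extrinsics" (4x4, takes a point from camera to world coordinates). Camera axes: x right, y down, z forward; pixel columns grow to the right and rows downward; lengths in mm; the calibration is good to about 2 mm. A picture is of the moment at which its call begins. There is no depth.
- r.hand_in(): hands the job in, once; it reports no verdict.
The state is a dict: "time": time; "joint_pos": joint angles; "qd": joint speeds; "joint_efforts": joint torques, N m; "tool_pos": TCP position; "tcp_rot": TCP orientation; "ft_force": force on the tool from outside, world axes, zero at the start; "wrist_torque": the same for the moment, N m; "finger_gap": finger opening in mm.
Only numpy, scipy, OpenCV 4.12 (cv2) and the standard library are available. Lean on these libraries where they do the work, as an engineer would, in place of code of your own. Each camera call takes 0.05 s, during which the arm holds its last target.

## Working session

There is one attempt and no reset: what is moved stays moved. The work goes in short steps, Python scripts to look and compute and a shell command to move; the robot and the scene stay as the last step left them, time stands still between calls to the robot, and variables do not carry over. Pictures are saved under pics/ and viewed, and the job is handed in when it is done.

```bash
ls; mkdir -p pics; python3 - <<'E'
from bench import r
import cv2,json
s=r.sense();print(s)
for n in("scene","top"):
    p=r.snapshot(n);cv2.imwrite(f"pics/{n}0.png",p["pixels"][:,:,::-1]);print(p["intrinsics"],p["extrinsics"])
E
```

```text
pics
{'time': 0.0, 'joint_pos': array([ 6.99364946e+01,  7.51500915e+00,  8.53313433e+01,  8.59932140e-04,
        8.72619141e+01, -4.89178921e+00]), 'qd': array([ 0.00924611, -0.07698313, -0.06220781,  0.03257738,  0.0110956 ,
        0.05607825]), 'joint_efforts': array([ 1.95804838e-03, -5.69378471e+01, -5.00571620e+01,  1.27845783e-04,
        1.39541994e-02,  1.14816393e-05]), 'tool_pos': array([156.79278897, 578.56386107, 230.22569189]), 'tcp_rot': array([-1.79892201e+02, -1.00880723e-02,  1.64828232e+02]), 'ft_force': array([ 0.94283197, -0.11872005, -0.28154821]), 'wrist_torque': array([ 0.0347912 , -0.01342953, -0.00565888]), 'finger_gap': 85.46573883320887}
[[411.50686459   0.         318.26026757]
 [  0.         411.50686459 203.37667446]
 [  0.           0.           1.        ]] [[ 6.59912389e-01 -4.68060589e-01  5.87737121e-01 -1.21822794e+02]
 [-7.51312622e-01 -4.04103564e-01  5.21756317e-01 -7.08985768e+02]
 [-6.70690397e-03 -7.85887775e-01 -6.18332776e-01  8.28390002e+02]
 [ 0.00000000e+00  0.00000000e+00  0.00000000e+00  1.00000000e+00]]
[[507.72222615   0.         319.88181301]
 [  0.         507.72222615 210.78209468]
 [  0.           0.           1.        ]] [[ 2.60043115e-02 -9.89605395e-01  1.41438816e-01  3.54231701e+02]
 [-9.99606951e-01 -2.72238301e-02 -6.69376786e-03 -8.48726756e+01]
 [ 1.04746951e-02 -1.41209157e-01 -9.89924368e-01  1.54042002e+03]
 [ 0.00000000e+00  0.00000000e+00  0.00000000e+00  1.00000000e+00]]
```

View pics/scene0.png

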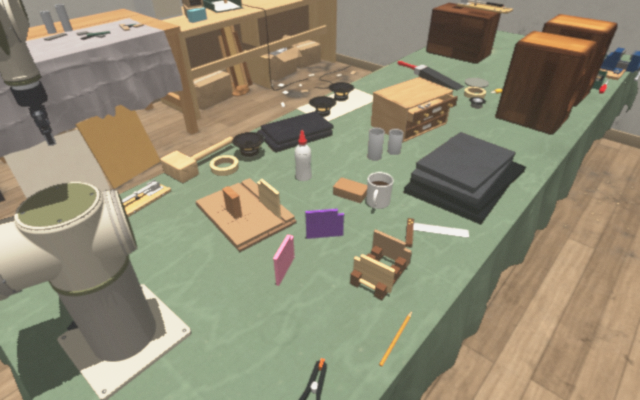

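View pics/top0.png

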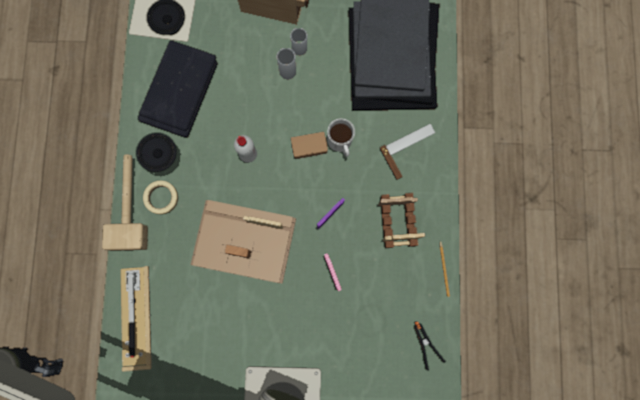

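The top view shows the panel around (243,240), the brace at (237,252), the plywood divider at (263,222) in the panel's groove, and the rack at (400,221). The pink (332,272) and purple (330,213) boards are look-alikes standing on the bench. Next I'll enlarge the panel and the rack.

```bash
python3 - <<'E'
import cv2,numpy as np
t=cv2.imread("pics/top0.png");s=cv2.imread("pics/scene0.png")
f=lambda i,x,y,w,h,k:cv2.resize(i[y:y+h,x:x+w],None,fx=k,fy=k,interpolation=cv2.INTER_CUBIC)
cv2.imwrite("pics/c1.png",f(t,185,190,120,100,6))
cv2.imwrite("pics/c2.png",f(t,370,185,70,70,8))
cv2.imwrite("pics/c3.png",f(s,190,165,115,85,6))
cv2.imwrite("pics/c4.png",f(s,340,210,80,90,6))
E
```

```text
(no output)
```

View pics/c1.png

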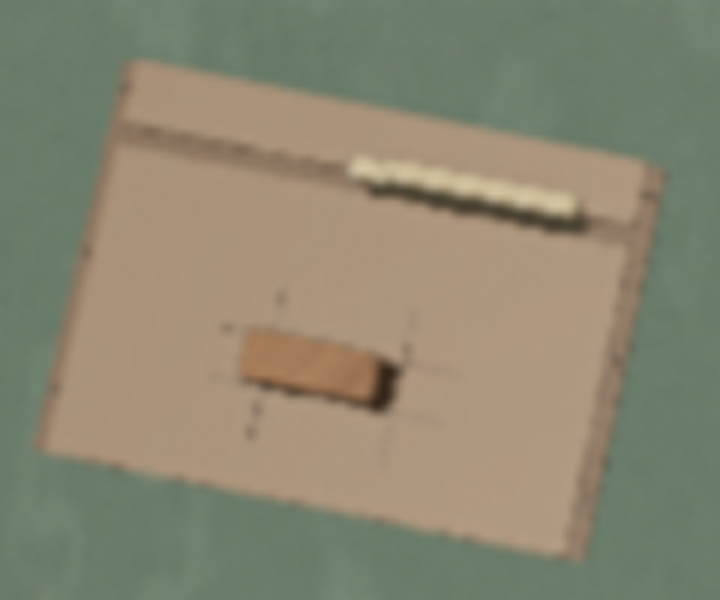

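View pics/c2.png

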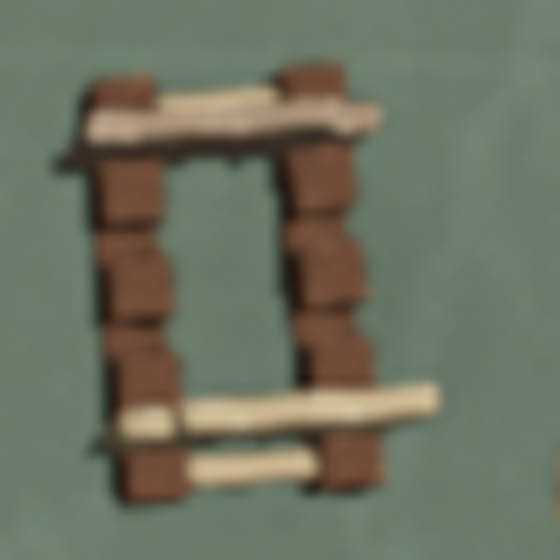

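View pics/c3.png

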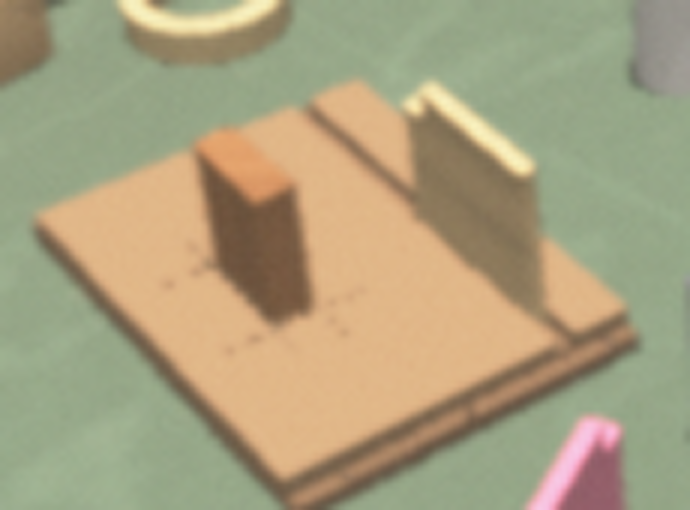

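View pics/c4.png

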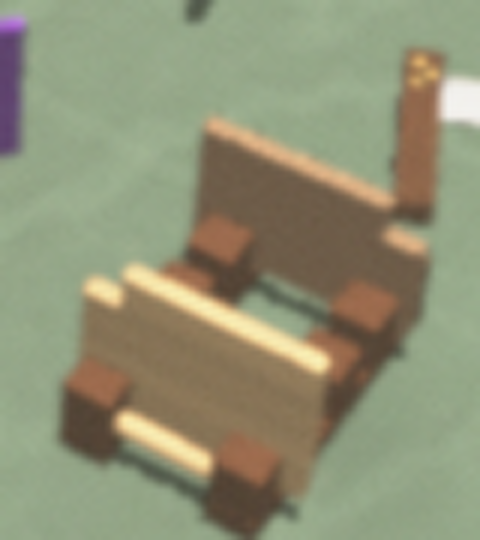

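The only board that fits is the plywood one in the panel's groove at top (262,222). It has a notch at its +y end. The pink and purple boards are off to the side on the bench, and the two in the rack sit in the outer slots. Next I'll fit poses by silhouette in both views.

```bash
cat > h.py <<'E'
import numpy as np,cv2
from scipy.optimize import minimize
from scipy.spatial.transform import Rotation as Ro
def shot(n,save=None):
    from bench import r
    p=r.snapshot(n)
    if save: cv2.imwrite("pics/"+save,p["pixels"][:,:,::-1])
    return p
def proj(P,K,E):
    c=(np.atleast_2d(P)-E[:3,3])@E[:3,:3]
    return np.c_[K[0,0]*c[:,0]/c[:,2]+K[0,2],K[1,1]*c[:,1]/c[:,2]+K[1,2]]
def box(x0,x1,y0,y1,z0,z1): return np.array([[x,y,z] for x in(x0,x1) for y in(y0,y1) for z in(z0,z1)],float)
def T(P,x,y,yaw,z=0):
    c,s=np.cos(yaw),np.sin(yaw); return P@np.array([[c,s,0],[-s,c,0],[0,0,1]])+[x,y,z]
def sil(hulls,cam,win,k=8):
    x,y,w,h=win; m=np.zeros((h*k,w*k),np.uint8)
    for H in hulls:
        q=proj(H,cam["intrinsics"],cam["extrinsics"]); q=(q-[x,y]+.5)*k-.5
        cv2.fillConvexPoly(m,cv2.convexHull(np.round(q*16).astype(np.int32)),255,shift=4)
    return cv2.resize(m,(w,h),interpolation=cv2.INTER_AREA)/255.
def edges_overlay(img,boxes,cam,win,k):
    x,y,w,h=win
    o=cv2.resize(img[y:y+h,x:x+w],None,fx=k,fy=k,interpolation=cv2.INTER_CUBIC)
    for B,col in boxes:
        q=((proj(B,cam["intrinsics"],cam["extrinsics"])-[x,y]+.5)*k-.5).astype(int)
        for i in range(8):
            for j in(1,2,4):
                if not i&j: cv2.line(o,tuple(map(int,q[i])),tuple(map(int,q[i|j])),col,1,cv2.LINE_AA)
    return o
PAN=box(-100,100,-140,140,0,24)
E
cat > fit.py <<'E'
from h import *
cams={n:shot(n) for n in("top","scene")}
np.save("cams.npy",cams,allow_pickle=True)
def soft(p,win,c=0.,g=12.):
    x,y,w,h=win;i=p["pixels"][y:y+h,x:x+w].astype(float)
    return np.clip((i[...,0]-i[...,1]+5)/25,0,1)
W={"top":(180,185,130,110),"scene":(185,165,120,90)}
M={n:soft(cams[n],W[n]) for n in W}
def model(v):
    x,y,a,dy,=v
    B=[PAN, box(57.5,66.5,dy-55,dy+37,15,115),box(57.5,66.5,dy+37,dy+55,15,97),box(-47,-23,-32,32,24,104)]
    return [T(b,x,y,a) for b in B]
def run(f,x0,W,M,st):
    best=None
    def cost(v): return sum(((sil(f(v),cams[n],W[n])-M[n])**2).sum() for n in W)
    s=np.vstack([x0]+[np.array(x0)+np.eye(len(x0))[i]*st[i] for i in range(len(x0))])
    o=minimize(cost,x0,method="Nelder-Mead",options=dict(initial_simplex=s,maxiter=400,xatol=.01,fatol=.01))
    return o.x,o.fun
x0=[505,130,-.18,0]
for sub in(["top"],["scene"],["top","scene"]):
    v,c=run(model,x0,{k:W[k] for k in sub},M,[15,15,.05,10]);print("panel",sub,v.round(3),c.round(1))
for n in W:
    o=edges_overlay(cams[n]["pixels"][:,:,::-1].copy(),[(b,(0,0,255)) for b in model(v)],cams[n],W[n],6);cv2.imwrite(f"pics/f_{n}.png",o)
np.save("panel.npy",v)
W={"top":(372,185,60,70),"scene":(345,215,75,85)}
M={n:soft(cams[n],W[n]) for n in W}
def rack(v,d=True):
    x,y,a,y1,y2=v
    B=[]
    for ry in(-36,36):
        B.append(box(-80,80,ry-10,ry+10,0,14))
        e=[-80,-60.25,-47.75,-24.25,-11.75,11.75,24.25,47.75,60.25,80]
        for i in range(0,10,2): B.append(box(e[i],e[i+1],ry-10,ry+10,0,41))
    B.append(box(49.5,58.5,y1-55,y1+55,14,86));B.append(box(-58.5,-49.5,y2-55,y2+55,14,94))
    return [T(b,x,y,a) for b in B]
for sub in(["top"],["scene"],["top","scene"]):
    v,c=run(rack,[545,-320,.1,0,0],{k:W[k] for k in sub},M,[15,15,.05,10,10]);print("rack",sub,v.round(3),c.round(1))
for n in W:
    o=edges_overlay(cams[n]["pixels"][:,:,::-1].copy(),[(b,(0,255,0)) for b in rack(v)],cams[n],W[n],7);cv2.imwrite(f"pics/r_{n}.png",o)
np.save("rack.npy",v)
E
python3 fit.py
```

```text
panel ['top'] [ 4.74609e+02  1.32026e+02 -1.73000e-01  1.49630e+01] 74.8
panel ['scene'] [ 4.75548e+02  1.33844e+02 -1.67000e-01  6.83900e+00] 863.2
panel ['top', 'scene'] [ 4.74833e+02  1.31983e+02 -1.74000e-01  1.31850e+01] 957.4
rack ['top'] [ 5.50498e+02 -3.33588e+02  9.40000e-02  4.06800e+00 -2.20400e+00] 105.3
rack ['scene'] [ 5.49420e+02 -3.33098e+02  9.90000e-02  1.76100e+00 -3.65700e+00] 308.4
rack ['top', 'scene'] [ 5.49869e+02 -3.33257e+02  9.80000e-02  1.68600e+00 -3.38500e+00] 419.6
```

```bash
python3 -c "
import cv2,numpy as np
a=[cv2.imread('pics/'+f) for f in('f_top.png','f_scene.png')]
h=max(i.shape[0] for i in a)
def pad(i,h):return cv2.copyMakeBorder(i,0,h-i.shape[0],0,0,0)
o=np.hstack([pad(i,h) for i in a]);o=cv2.resize(o,(800,int(o.shape[0]*800/o.shape[1])));cv2.imwrite('pics/fo.png',a[0])
a=[cv2.imread('pics/'+f) for f in('r_top.png','r_scene.png')]
h=max(i.shape[0] for i in a)
o=np.hstack([pad(i,h) for i in a]);o=o[:600,:];o=cv2.resize(o,(800,int(o.shape[0]*800/o.shape[1])));cv2.imwrite('pics/ro.png',o)"
```

```text
(no output)
```

View pics/fo.png

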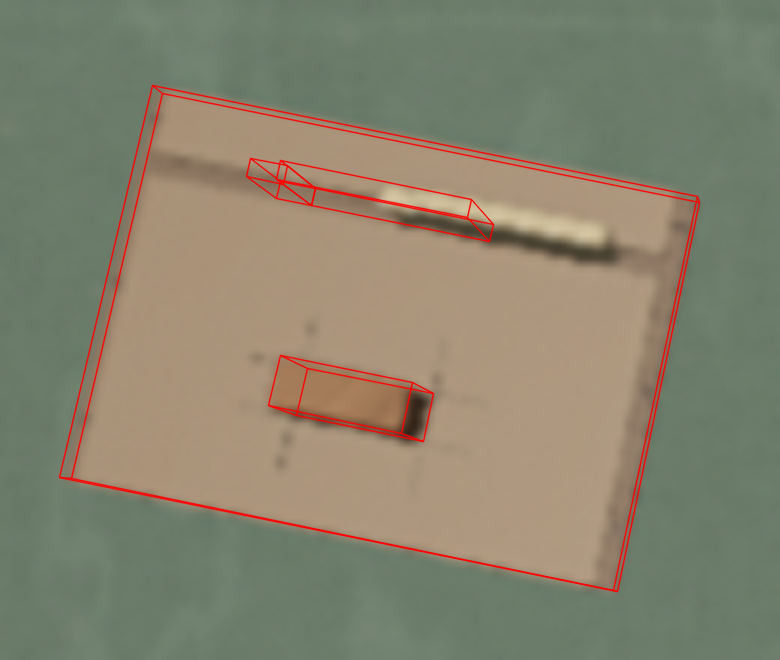

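View pics/ro.png

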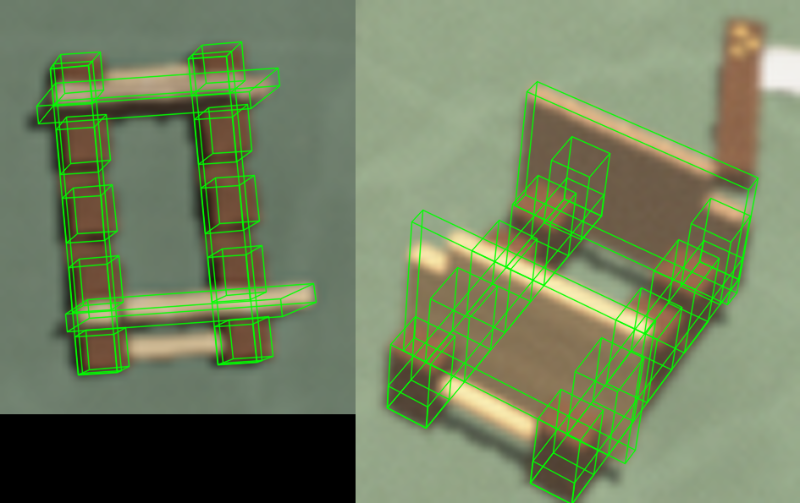

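View pics/f_scene.png

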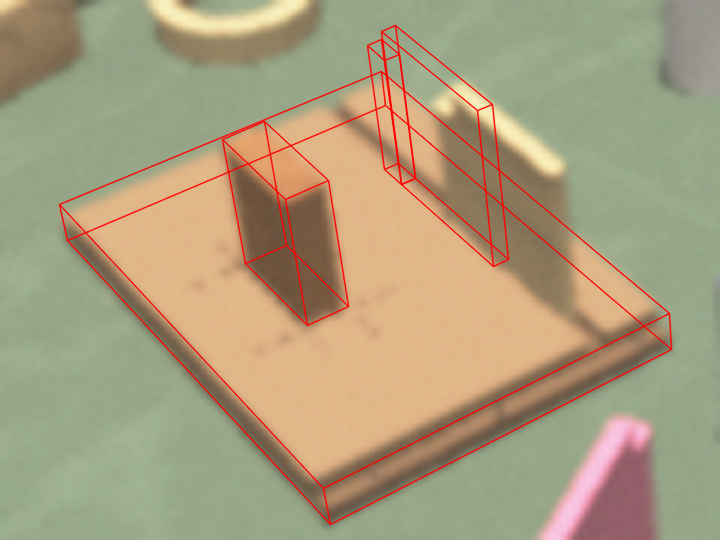

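The overlays show the panel and rack fits are good; the panel ends are rabbeted, which explains the strips. The divider offset is wrong, because it lies inside the panel's silhouette. I'll refine the divider with a pale-colour mask and the rack with the notches modelled.

```bash
cat > fit2.py <<'E'
from h import *
cams=np.load("cams.npy",allow_pickle=True).item()
def run(f,x0,W,M,st):
    def cost(v): return sum(((sil(f(v),cams[n],W[n])-M[n])**2).sum() for n in W)
    s=np.vstack([x0]+[np.array(x0)+np.eye(len(x0))[i]*st[i] for i in range(len(x0))])
    o=minimize(cost,x0,method="Nelder-Mead",options=dict(initial_simplex=s,maxiter=900,xatol=.01,fatol=.01))
    return o.x,o.fun
W={"top":(372,185,60,70),"scene":(345,215,66,85)}
def soft(p,win):
    x,y,w,h=win;i=p["pixels"][y:y+h,x:x+w].astype(float)
    return np.clip((i[...,0]-i[...,1]+8)/20,0,1)
M={n:soft(cams[n],W[n]) for n in W}
def rack(v):
    x,y,a,y1,y2,hw=v;B=[]
    for ry in(-36,36):
        B.append(box(-80,80,ry-hw,ry+hw,0,14))
        e=[-80,-60.25,-47.75,-24.25,-11.75,11.75,24.25,47.75,60.25,80]
        for i in range(0,10,2): B.append(box(e[i],e[i+1],ry-hw,ry+hw,0,41))
    B+=[box(49.5,58.5,y1-55,y1+37,14,86),box(49.5,58.5,y1+37,y1+55,14,68)]
    B+=[box(-58.5,-49.5,y2-55,y2+37,14,94),box(-58.5,-49.5,y2+37,y2+55,14,76)]
    B+=[box(60,70,-36,36,0,20),box(-73,-63,-36,36,5,20)]
    return [T(b,x,y,a) for b in B]
if __name__=="__main__":
    for sub in(["top"],["scene"],["top","scene"]):
        v,c=run(rack,[550,-333,.098,0,0,10],{k:W[k] for k in sub},M,[5,5,.05,5,5,2]);print("rack",sub,v.round(3),round(c,1))
    np.save("rack.npy",v)
    for n in W:
        cv2.imwrite(f"pics/r2_{n}.png",edges_overlay(cams[n]["pixels"][:,:,::-1].copy(),[(b,(0,255,0)) for b in rack(v)],cams[n],W[n],7))
    px,py,pa,_=np.load("panel.npy")
    # divider: overlay for several dy
    im=cams["top"]["pixels"][:,:,::-1].copy()
    for dy in(-51,):
        B=[T(b,px,py,pa) for b in(box(57.5,66.5,dy-55,dy+37,15,115),box(57.5,66.5,dy+37,dy+55,15,97))]
        for n,w in(("top",(235,205,65,40)),("scene",(245,165,60,60))):
            cv2.imwrite(f"pics/d_{n}.png",edges_overlay(cams[n]["pixels"][:,:,::-1].copy(),[(b,(0,0,255)) for b in B],cams[n],w,10 if n=="top" else 8))
    print("div",T(np.array([[62,-51,15.]]),px,py,pa))
E
python3 fit2.py
```

```text
rack ['top'] [ 5.49922e+02 -3.33495e+02  9.90000e-02  2.67500e+00 -3.09900e+00
  1.08840e+01] 44.8
rack ['scene'] [ 5.50894e+02 -3.32797e+02  1.00000e-01  2.53300e+00 -2.49100e+00
  1.11630e+01] 184.0
rack ['top', 'scene'] [ 5.50193e+02 -3.33394e+02  9.60000e-02  3.38600e+00 -2.21300e+00
  1.08570e+01] 233.0
div [[527.05926662  71.01192461  15.        ]]
```

```bash
python3 -c "
import cv2,numpy as np
a,b=cv2.imread('pics/r2_top.png'),cv2.imread('pics/d_top.png')
print(a.shape,b.shape)
o=np.zeros((max(a.shape[0],400),420+380,3),np.uint8);o[:a.shape[0],:420]=a;b=cv2.resize(b,(380,234));o[:234,420:]=b
c=cv2.imread('pics/d_scene.png');c=cv2.resize(c,(256,256));o[234:490,420:676]=c
cv2.imwrite('pics/o2.png',o)"
```

```text
(490, 420, 3) (400, 650, 3)
```

View pics/o2.png

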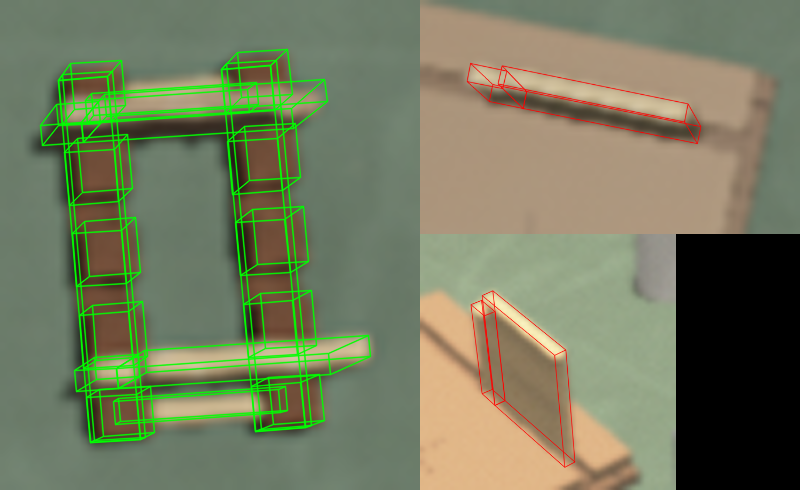

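```bash
cat >> h.py <<'E'
def row(pos,yaw,tilt=None):
    """relative row from the measured pose to TCP pos (mm), tool down with yaw (deg)"""
    from bench import r
    s=r.sense(); R0=Ro.from_euler("xyz",s["tcp_rot"],degrees=True)
    R1=Ro.from_euler("xyz",[180,0,yaw],degrees=True)
    if tilt is not None: R1=tilt*R1
    d=R0.inv().apply(np.array(pos)-s["tool_pos"])/250
    w=(R0.inv()*R1).as_rotvec()/np.pi
    print("t",round(s["time"],2),"pos",s["tool_pos"].round(1),s["tcp_rot"].round(2),"F",s["ft_force"].round(1),"gap",round(s["finger_gap"],1))
    print("row",np.r_[d,w].round(4), "mm",(d*250).round(1),"deg",(w*180).round(1))
E
python3 -c "
from h import *
row([527,71,180],80.0)"
```

```text
t 0.2 pos [156.9 578.8 230.6] [-179.93   -0.    164.83] F [ 0.8  0.8 -0.6] gap 85.4
row [-1.9604e+00 -1.5726e+00  2.0420e-01 -3.0000e-04  3.0000e-04  4.7130e-01] mm [-490.1 -393.2   51. ] deg [-0.1  0.  84.8]
```

```bash
python3 -m jog '[[-0.05,-0.04,0,0,0,0.01],[-0.18,-0.144,0,0,0,0.04],[-0.34,-0.272,0,0,0,0.085],[-0.5,-0.4,0,0,0,0.13],[-0.66,-0.53,0,0,0,0.175],[-0.82,-0.655,0,0,0,0.22],[-0.93,-0.745,0,0,0,0.25],[-1,-0.8,0,0,0,0.27],[-1,-0.8,0,0,0,0.27]]' 0.6; python3 -c "
from h import *
row([527,71,180],80.0)"
```

```text
time: 1.1
tool_pos: [347.6, 317.6, 231.3]
tcp_rot: [180.0, 0.1, 115.8]
ft_force: [-0.4, -0.1, 0.2]
finger_gap: 51.5
t 1.1 pos [347.6 317.6 231.3] [1.7997e+02 6.0000e-02 1.1582e+02] F [-0.4 -0.1  0.2] gap 51.5
row [-1.2004e+00  2.1610e-01  2.0660e-01  3.0000e-04  3.0000e-04  1.9900e-01] mm [-300.1   54.    51.7] deg [ 0.   0.  35.8]
```

```bash
python3 -m jog '[[-0.08,0.015,0,0,0,0.015],[-0.22,0.04,0,0,0,0.045],[-0.38,0.07,0,0,0,0.08],[-0.54,0.1,0,0,0,0.115],[-0.7,0.13,0,0,0,0.15],[-0.85,0.155,0,0,0,0.18],[-0.95,0.17,0,0,0,0.199],[-1,0.18,0,0,0,0.199],[-1,0.18,0,0,0,0.199]]' 0.6; python3 -c "
from h import *
row([527,71,150],80.0)"
```

```text
time: 2.0
tool_pos: [497.0, 115.7, 231.1]
tcp_rot: [-180.0, 0.0, 80.4]
ft_force: [-0.0, -0.1, 0.5]
finger_gap: 51.2
t 2.0 pos [497.  115.7 231.1] [-179.98    0.     80.43] F [-0.  -0.1  0.5] gap 51.2
row [-1.562e-01  1.480e-01  3.243e-01 -1.000e-04  0.000e+00  2.400e-03] mm [-39.   37.   81.1] deg [-0.   0.   0.4]
```

```bash
python3 -m jog '[[-0.06,0.05,0.02,0,0,0.002],[-0.12,0.11,0.12,0,0,0.002],[-0.156,0.148,0.23,0,0,0.002],[-0.156,0.148,0.3,0,0,0.002],[-0.156,0.148,0.324,0,0,0.002],[-0.156,0.148,0.324,0,0,0.002],[-0.156,0.148,0.324,0,0,0.002]]' 0.6; python3 -c "
from h import *
row([527,71,82],80.0)
for n in('top','scene'):
  p=shot(n)['pixels'][:,:,::-1]
  x,y=(225,190) if n=='top' else (215,120)
  cv2.imwrite('pics/g_%s.png'%n,cv2.resize(p[y:y+110,x:x+110],None,fx=5,fy=5,interpolation=cv2.INTER_CUBIC))
"
```

```text
time: 2.7
tool_pos: [527.0, 72.7, 151.5]
tcp_rot: [179.9, -0.0, 80.2]
ft_force: [0.7, 0.1, 0.9]
finger_gap: 51.2
t 2.7 pos [527.   72.7 151.5] [ 1.7993e+02 -3.0000e-02  8.0150e+01] F [0.7 0.1 0.9] gap 51.2
row [-6.800e-03  6.000e-04  2.779e-01  4.000e-04 -2.000e-04  8.000e-04] mm [-1.7  0.2 69.5] deg [ 0.1 -0.   0.2]
```

View pics/g_scene.png

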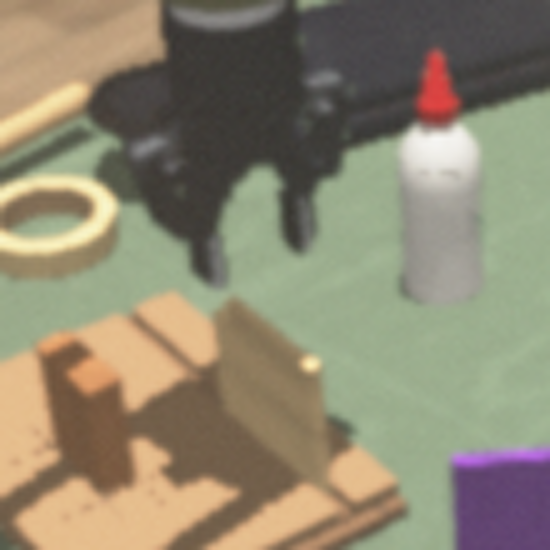

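The scene crop shows the fingertips at (210,280) and (300,245), either side of the divider's top edge (about (268,330)). Descending now.

```bash
python3 -m jog '[[-0.006,0,0.05,0,0,0],[-0.006,0,0.15,0,0,0],[-0.006,0,0.22,0,0,0],[-0.006,0,0.26,0,0,0],[-0.006,0,0.278,0,0,0],[-0.006,0,0.278,0,0,0],[-0.006,0,0.278,0,0,0]]' 0.6
python3 -m jog '[[0,0,0,0,0,0],[0,0,0,0,0,0],[0,0,0,0,0,0],[0,0,0,0,0,0],[0,0,0,0,0,0],[0,0,0,0,0,0],[0,0,0,0,0,0],[0,0,0,0,0,0]]' 0 30;python3 -m jog '[[0,0,0,0,0,0],[0,0,0,0,0,0]]'
```

```text
time: 3.5
tool_pos: [527.2, 70.2, 81.7]
tcp_rot: [179.9, -0.0, 80.0]
ft_force: [0.4, -1.0, -0.1]
finger_gap: 51.4
time: 4.3
tool_pos: [527.0, 70.2, 81.4]
tcp_rot: [179.9, -0.0, 80.0]
ft_force: [-1.0, 0.9, 5.5]
finger_gap: 8.7
time: 4.5
tool_pos: [527.0, 70.2, 81.4]
tcp_rot: [179.9, -0.0, 80.0]
ft_force: [-1.8, 0.2, 5.6]
finger_gap: 8.5
```

```bash
python3 -m jog '[[0,0,-0.01,0,0,0],[0,0,-0.025,0,0,0],[0,0,-0.05,0,0,0],[0,0,-0.09,0,0,0],[0,0,-0.15,0,0,0],[0,0,-0.22,0,0,0],[0,0,-0.29,0,0,0],[0,0,-0.34,0,0,0],[0,0,-0.36,0,0,0],[0,0,-0.36,0,0,0]]'; python3 -c "
from h import *
row([568,-331.5,171],95.6)
for n in('top','scene'):
  p=shot(n)['pixels'][:,:,::-1]
  x,y=(225,190) if n=='top' else (215,120)
  cv2.imwrite('pics/l_%s.png'%n,cv2.resize(p[y:y+110,x:x+110],None,fx=5,fy=5,interpolation=cv2.INTER_CUBIC))
"
```

```text
time: 5.5
tool_pos: [527.2, 70.2, 172.0]
tcp_rot: [179.9, -0.0, 80.0]
ft_force: [0.5, -0.6, -0.6]
finger_gap: 8.7
t 5.5 pos [527.2  70.2 172. ] [ 1.7989e+02 -2.0000e-02  8.0050e+01] F [ 0.5 -0.6 -0.6] gap 8.7
row [-1.5544e+00  4.3850e-01  4.2000e-03  6.0000e-04 -0.0000e+00 -8.6400e-02] mm [-388.6  109.6    1.1] deg [  0.1  -0.  -15.6]
```

View pics/l_scene.png

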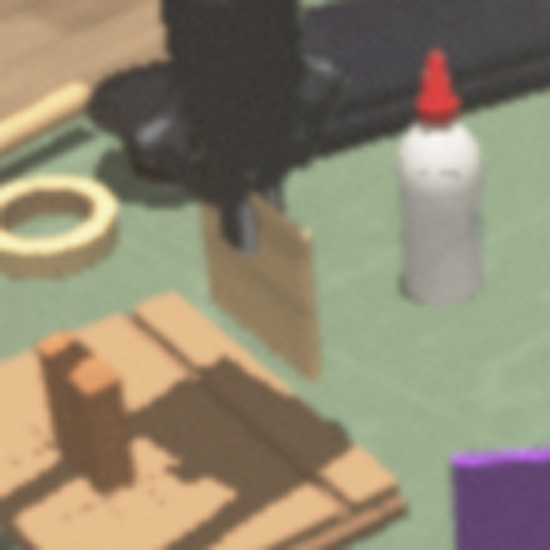

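The divider hangs upright in the fingers at crop (265,290). The panel and brace have not moved. I'll carry it to the rack, slightly higher.

```bash
python3 -m jog '[[-0.03,0.01,-0.03,0,0,0],[-0.12,0.035,-0.08,0,0,-0.005],[-0.24,0.07,-0.12,0,0,-0.012],[-0.38,0.107,-0.12,0,0,-0.02],[-0.52,0.147,-0.12,0,0,-0.028],[-0.66,0.186,-0.12,0,0,-0.037],[-0.8,0.226,-0.12,0,0,-0.045],[-0.92,0.26,-0.12,0,0,-0.052],[-0.98,0.278,-0.12,0,0,-0.056],[-1,0.282,-0.12,0,0,-0.058]]'; python3 -c "
from h import *
row([568,-331.5,171],95.6)"
```

```text
time: 6.6
tool_pos: [552.2, -190.5, 200.3]
tcp_rot: [-179.9, -0.0, 90.4]
ft_force: [0.5, 0.2, -1.5]
finger_gap: 8.5
t 6.6 pos [ 552.2 -190.5  200.3] [-179.93   -0.     90.37] F [ 0.5  0.2 -1.5] gap 8.5
row [-5.644e-01  5.970e-02  1.170e-01 -4.000e-04 -0.000e+00 -2.910e-02] mm [-141.1   14.9   29.3] deg [-0.1 -0.  -5.2]
```

```bash
python3 -m jog '[[-0.04,0.004,0.01,0,0,-0.002],[-0.13,0.014,0.03,0,0,-0.008],[-0.26,0.028,0.06,0,0,-0.015],[-0.38,0.04,0.09,0,0,-0.022],[-0.48,0.05,0.11,0,0,-0.027],[-0.54,0.057,0.117,0,0,-0.029],[-0.564,0.06,0.117,0,0,-0.029],[-0.564,0.06,0.117,0,0,-0.029],[-0.564,0.06,0.117,0,0,-0.029]]'; python3 -c "
from h import *
row([568,-331.5,118],95.6)"
```

```text
time: 7.5
tool_pos: [569.3, -328.1, 172.0]
tcp_rot: [180.0, -0.0, 95.7]
ft_force: [0.4, -0.4, -0.5]
finger_gap: 8.4
t 7.5 pos [ 569.3 -328.1  172. ] [ 1.7998e+02 -1.0000e-02  9.5740e+01] F [ 0.4 -0.4 -0.5] gap 8.4
row [-1.290e-02 -6.700e-03  2.158e-01  1.000e-04 -1.000e-04  8.000e-04] mm [-3.2 -1.7 54. ] deg [ 0.  -0.   0.1]
```

```bash
python3 -m jog '[[-0.013,-0.007,0.04,0,0,-0.001],[-0.013,-0.007,0.1,0,0,-0.001],[-0.013,-0.007,0.16,0,0,-0.001],[-0.013,-0.007,0.2,0,0,-0.001],[-0.013,-0.007,0.215,0,0,-0.001],[-0.013,-0.007,0.215,0,0,-0.001],[-0.013,-0.007,0.215,0,0,-0.001],[-0.013,-0.007,0.215,0,0,-0.001]]'; cat > look.py <<'E'
import sys
from h import *
v=np.load("rack.npy")
from fit2 import rack
from bench import r
s=r.sense();row([567.8,-331.7,81],95.6)
tp=s["tool_pos"];yaw=np.radians(s["tcp_rot"][2])-np.pi/2
dv=[T(b,tp[0],tp[1],yaw) for b in(box(-4.5,4.5,-55,37,tp[2]-67,tp[2]+33),box(-4.5,4.5,37,55,tp[2]-67,tp[2]+15))]
o=[]
for n,w in(("top",(370,182,65,75)),("scene",(335,175,85,125))):
    c=shot(n);im=c["pixels"][:,:,::-1].copy()
    bs=[(b,(0,255,0)) for b in rack(v)[:12]]+[(b,(0,0,255)) for b in dv]
    o.append(edges_overlay(im,bs if n=="top" else bs[10:],c,w,6));o.append(edges_overlay(im,[],c,w,6))
h=max(i.shape[0] for i in o[:2])
cv2.imwrite("pics/%s_t.png"%sys.argv[1],np.hstack(o[:2]))
a=np.hstack(o[2:]);cv2.imwrite("pics/%s_s.png"%sys.argv[1],cv2.resize(a,None,fx=.75,fy=.75))
E
python3 look.py k1
```

```text
time: 8.3
tool_pos: [568.1, -332.9, 118.8]
tcp_rot: [179.9, 0.1, 95.9]
ft_force: [-0.3, -0.3, -0.7]
finger_gap: 8.6
t 8.3 pos [ 568.1 -332.9  118.8] [1.7993e+02 6.0000e-02 9.5890e+01] F [-0.3 -0.3 -0.7] gap 8.6
row [ 0.0051 -0.0009  0.1512  0.0004  0.0003  0.0016] mm [ 1.3 -0.2 37.8] deg [0.1 0.1 0.3]
```

View pics/k1_t.png

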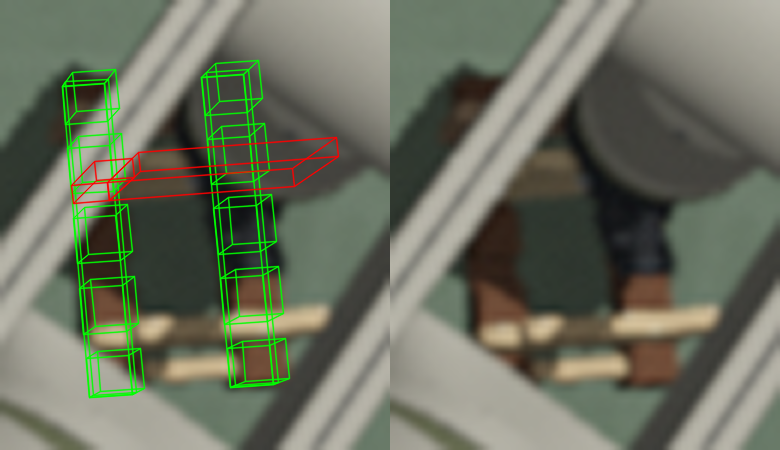

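View pics/k1_s.png

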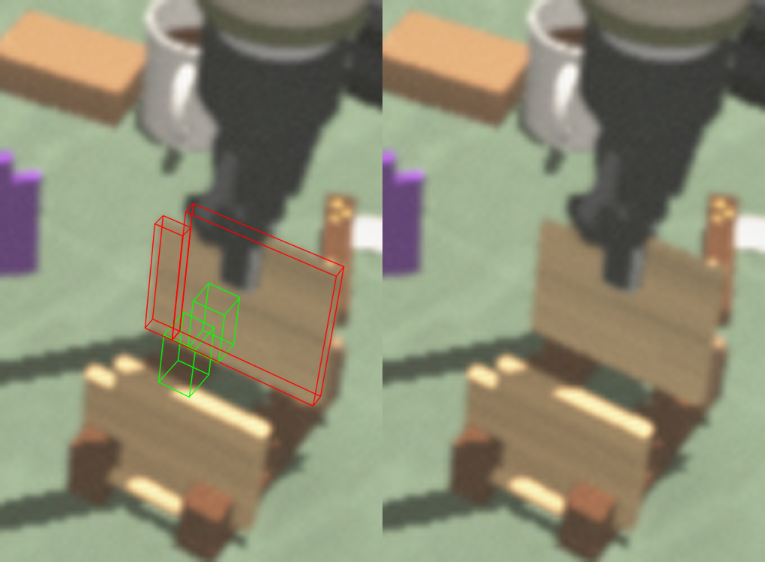

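In the scene view the held divider matches its model, with the bottom right corner at about (320,405). The top view is blocked by the arm. I'll lower it in stages and watch the force.

```bash
python3 -m jog '[[0.005,-0.001,0.015,0,0,0.0016],[0.005,-0.001,0.03,0,0,0.0016],[0.005,-0.001,0.045,0,0,0.0016],[0.005,-0.001,0.06,0,0,0.0016],[0.005,-0.001,0.072,0,0,0.0016],[0.005,-0.001,0.08,0,0,0.0016],[0.005,-0.001,0.08,0,0,0.0016]]'; python3 -c "
from h import *
row([567.8,-331.7,81],95.6)"
```

```text
time: 9.1
tool_pos: [567.0, -331.2, 97.3]
tcp_rot: [-180.0, -0.0, 95.6]
ft_force: [0.3, -0.0, -0.3]
finger_gap: 8.5
t 9.1 pos [ 567.  -331.2   97.3] [-1.7997e+02 -3.0000e-02  9.5600e+01] F [ 0.3 -0.  -0.3] gap 8.5
row [-0.0025  0.0032  0.0651 -0.0002 -0.0001  0.    ] mm [-0.6  0.8 16.3] deg [-0. -0.  0.]
```

The divider's bottom is now below the rail tops with no force, so it is in the slot. Lowering on down to the floor.

```bash
python3 -m jog '[[0,0.002,0.012,0,0,0],[0,0.002,0.026,0,0,0],[0,0.002,0.04,0,0,0],[0,0.002,0.052,0,0,0],[0,0.002,0.06,0,0,0],[0,0.002,0.06,0,0,0],[0,0.002,0.064,0,0,0],[0,0.002,0.064,0,0,0]]'; python3 look.py k2
```

```text
time: 9.9
tool_pos: [567.7, -331.3, 81.8]
tcp_rot: [180.0, 0.0, 95.6]
ft_force: [0.7, -0.4, 0.2]
finger_gap: 8.3
t 9.9 pos [ 567.7 -331.3   81.8] [180.    0.   95.6] F [ 0.7 -0.4  0.2] gap 8.3
row [-0.0016  0.0003  0.0033  0.      0.     -0.    ] mm [-0.4  0.1  0.8] deg [ 0.  0. -0.]
```

View pics/k2_s.png

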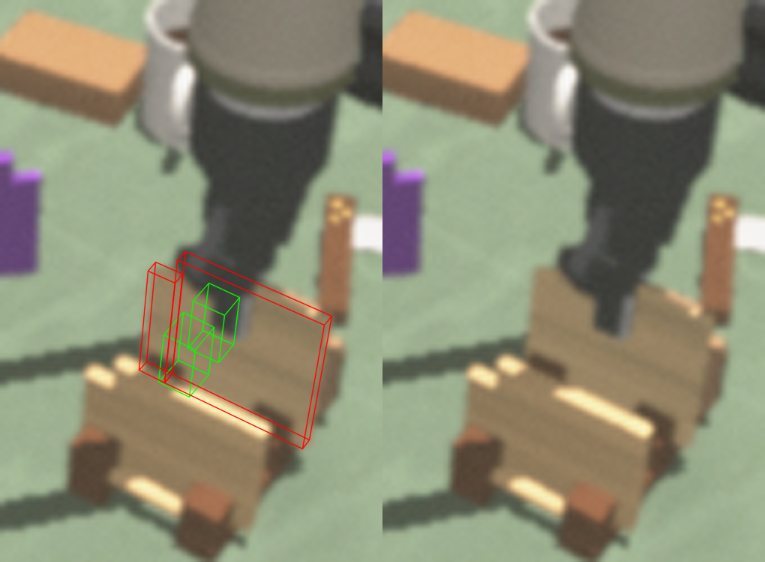

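It sits in the slot and is nearly on the floor. I'll lower the last millimetre and open the fingers a little.

```bash
python3 -m jog '[[0,0,0.004,0,0,0],[0,0,0.005,0,0,0],[0,0,0.005,0,0,0]]'; python3 -m jog '[[0,0,0,0,0,0],[0,0,0,0,0,0],[0,0,0,0,0,0],[0,0,0,0,0,0],[0,0,0,0,0,0],[0,0,0,0,0,0]]' 0.27
python3 -m jog '[[0,0,-0.02,0,0,0],[0,0,-0.06,0,0,0],[0,0,-0.12,0,0,0],[0,0,-0.2,0,0,0],[0,0,-0.3,0,0,0],[0,0,-0.4,0,0,0],[0,0,-0.47,0,0,0],[0,0,-0.48,0,0,0]]';python3 look.py k3
```

```text
time: 10.3
tool_pos: [567.7, -331.2, 80.5]
tcp_rot: [-180.0, -0.0, 95.6]
ft_force: [0.2, 0.3, -0.8]
finger_gap: 8.8
time: 10.9
tool_pos: [567.7, -331.3, 80.5]
tcp_rot: [180.0, 0.0, 95.6]
ft_force: [-0.4, 0.6, 0.1]
finger_gap: 23.1
time: 11.7
tool_pos: [569.5, -332.5, 205.9]
tcp_rot: [179.7, 0.3, 95.6]
ft_force: [0.5, 0.4, 1.2]
finger_gap: 22.9
t 11.7 pos [ 569.5 -332.5  205.9] [179.68   0.27  95.6 ] F [0.5 0.4 1.2] gap 22.9
row [ 0.0061 -0.0091  0.4997  0.0018  0.0015  0.    ] mm [  1.5  -2.3 124.9] deg [0.3 0.3 0. ]
```

View pics/k3_s.png

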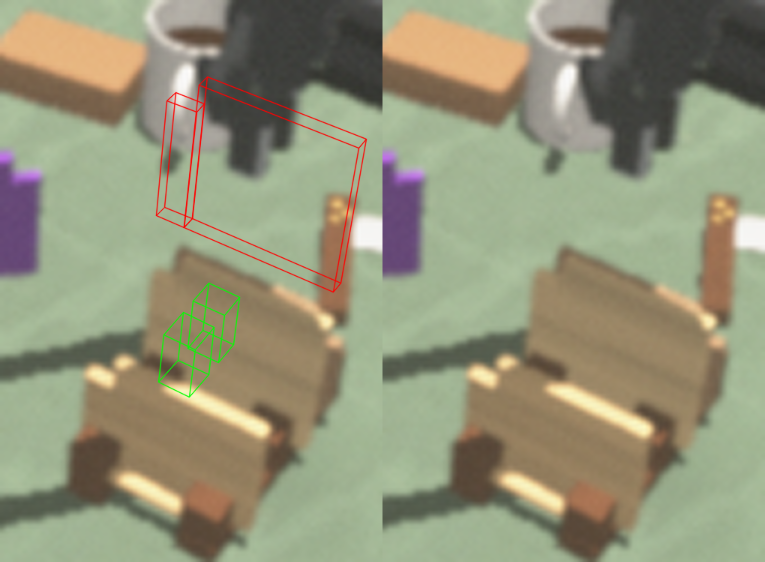

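The divider stands upright in the slot and the fingers are clear. Next is the brace.

```bash
python3 -c "
from h import *
row([440.4,138,200],80)"
```

```text
t 11.8 pos [ 568.2 -331.6  202.1] [1.7989e+02 1.0000e-01 9.5600e+01] F [-0.6 -0.6  0.1] gap 23.0
row [ 1.9195e+00 -3.2560e-01  4.6000e-03  7.0000e-04  4.0000e-04  8.6700e-02] mm [479.9 -81.4   1.2] deg [ 0.1  0.1 15.6]
```

```bash
python3 -m jog '[[0.06,-0.01,0,0,0,0],[0.2,-0.033,0,0,0,0.01],[0.36,-0.06,0,0,0,0.018],[0.52,-0.087,0,0,0,0.025],[0.68,-0.113,0,0,0,0.032],[0.82,-0.137,0,0,0,0.038],[0.94,-0.157,0,0,0,0.043],[1,-0.167,0,0,0,0.045],[1,-0.167,0,0,0,0.045]]' 0.6; python3 -c "
from h import *
row([440.4,138,200],80)"
```

```text
time: 12.7
tool_pos: [500.6, -84.4, 199.2]
tcp_rot: [-179.9, -0.1, 87.6]
ft_force: [0.2, -0.2, -0.3]
finger_gap: 51.3
t 12.7 pos [500.6 -84.4 199.2] [-1.7988e+02 -6.0000e-02  8.7630e+01] F [ 0.2 -0.2 -0.3] gap 51.3
row [ 8.790e-01 -2.772e-01 -1.800e-03 -7.000e-04 -3.000e-04  4.240e-02] mm [219.8 -69.3  -0.4] deg [-0.1 -0.   7.6]
```

```bash
python3 -m jog '[[0.06,-0.02,0,0,0,0.003],[0.2,-0.063,0,0,0,0.01],[0.36,-0.114,0,0,0,0.018],[0.52,-0.164,0,0,0,0.026],[0.68,-0.215,0,0,0,0.034],[0.8,-0.253,0,0,0,0.04],[0.86,-0.27,0,0,0,0.042],[0.879,-0.277,0,0,0,0.042],[0.879,-0.277,0,0,0,0.042],[0.879,-0.277,0,0,0,0.042]]'; python3 - <<'E'
from h import *
row([440.4,138,55],80)
v=np.load("rack.npy")
from fit2 import rack
c=shot("top");im=c["pixels"][:,:,::-1].copy()
x,y,w=T(np.array([[18,0,14.]]),v[0],v[1],v[2])[0]
dv=[T(b,567.7,-331.2,v[2]) for b in(box(-4.5,4.5,-55,37,14,114),box(-4.5,4.5,37,55,14,96))]
cv2.imwrite("pics/m_t.png",np.hstack([edges_overlay(im,[(b,(0,0,255)) for b in dv],c,(370,182,65,75),6),edges_overlay(im,[],c,(370,182,65,75),6)]))
c=shot("scene");im=c["pixels"][:,:,::-1].copy();cv2.imwrite("pics/m_s.png",edges_overlay(im,[],c,(170,110,130,100),6))
E
```

```text
time: 13.7
tool_pos: [442.4, 135.0, 200.2]
tcp_rot: [-180.0, 0.0, 79.9]
ft_force: [0.1, 0.6, -0.4]
finger_gap: 51.5
t 13.7 pos [442.4 135.  200.2] [-1.7997e+02  4.0000e-02  7.9910e+01] F [ 0.1  0.6 -0.4] gap 51.5
row [ 1.080e-02 -9.600e-03  5.806e-01 -1.000e-04  2.000e-04 -5.000e-04] mm [  2.7  -2.4 145.2] deg [-0.   0.  -0.1]
```

View pics/m_t.png

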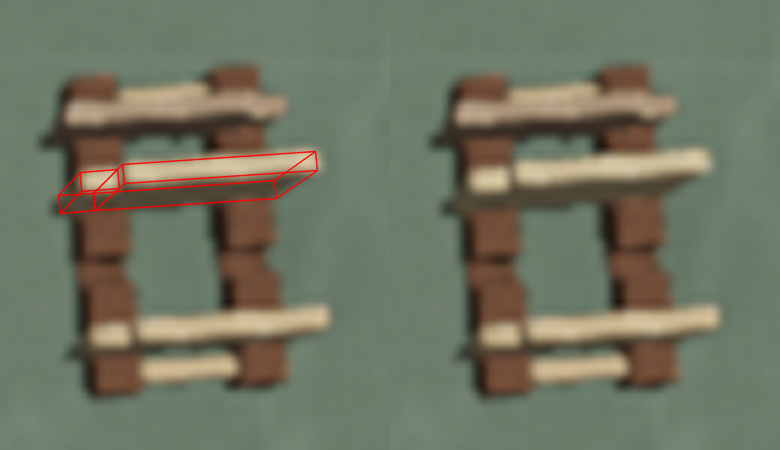

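View pics/m_s.png

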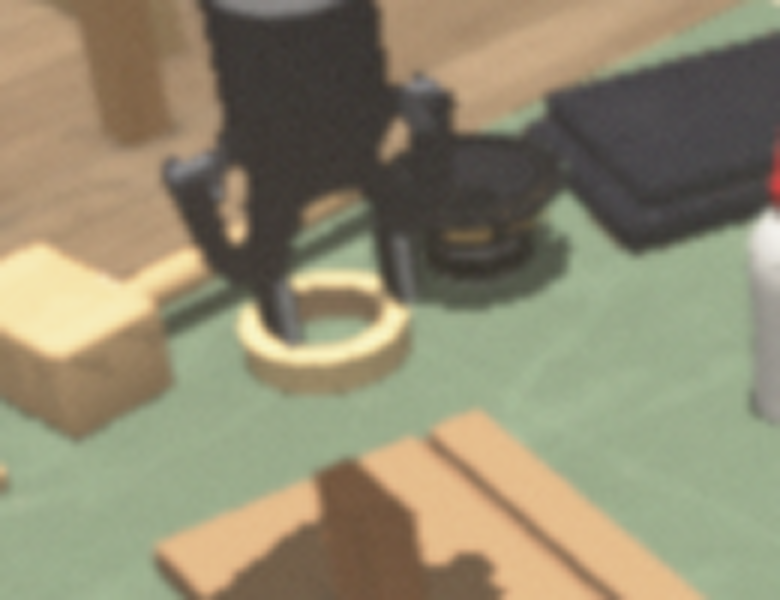

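The divider is fully down in the inner far slot and matches its model. Descending on the brace now.

```bash
python3 -m jog '[[0.005,-0.005,0.05,0,0,0],[0.0108,-0.0096,0.17,0,0,0],[0.0108,-0.0096,0.28,0,0,0],[0.0108,-0.0096,0.36,0,0,0],[0.0108,-0.0096,0.36,0,0,0],[0.0108,-0.0096,0.36,0,0,0]]' 0.6; python3 - <<'E'
from h import *
row([440.4,138,50],80)
px,py,pa,_=np.load("panel.npy")
B=T(box(-47,-23,-32,32,24,104),px,py,pa)
for n,w in(("top",(190,200,110,80)),("scene",(200,150,90,90))):
    c=shot(n);im=c["pixels"][:,:,::-1].copy();cv2.imwrite("pics/n_%s.png"%n,edges_overlay(im,[(B,(0,0,255))],c,w,6))
E
```

```text
time: 14.4
tool_pos: [439.9, 138.7, 110.2]
tcp_rot: [-179.9, 0.0, 79.9]
ft_force: [-0.4, -0.6, 0.0]
finger_gap: 50.9
t 14.4 pos [439.9 138.7 110.2] [-1.7993e+02  3.0000e-02  7.9910e+01] F [-0.4 -0.6  0. ] gap 50.9
row [-2.400e-03  3.000e-03  2.407e-01 -4.000e-04  2.000e-04 -5.000e-04] mm [-0.6  0.7 60.2] deg [-0.1  0.  -0.1]
```

View pics/n_scene.png

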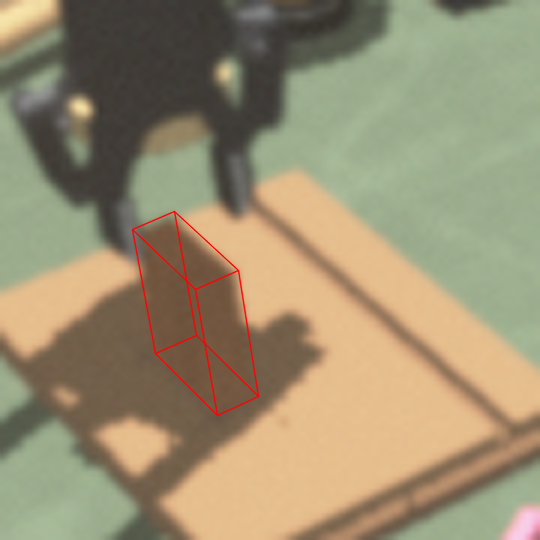

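The fingers straddle the brace: the tips are at (122,248) and (237,210), and the middle of the brace top is at about (186,248). I'll descend and grip.

```bash
python3 -m jog '[[-0.0024,0.003,0.04,0,0,0],[-0.0024,0.003,0.1,0,0,0],[-0.0024,0.003,0.16,0,0,0],[-0.0024,0.003,0.21,0,0,0],[-0.0024,0.003,0.235,0,0,0],[-0.0024,0.003,0.24,0,0,0],[-0.0024,0.003,0.24,0,0,0]]' 
python3 -m jog '[[0,0,0,0,0,0],[0,0,0,0,0,0],[0,0,0,0,0,0],[0,0,0,0,0,0],[0,0,0,0,0,0],[0,0,0,0,0,0]]' 0 40; python3 -m jog '[[0,0,0,0,0,0],[0,0,0,0,0,0]]' 0 100
```

```text
time: 15.2
tool_pos: [441.1, 138.4, 50.7]
tcp_rot: [180.0, -0.0, 79.9]
ft_force: [0.5, -0.6, 0.1]
finger_gap: 51.2
time: 15.8
tool_pos: [440.8, 138.7, 51.2]
tcp_rot: [-180.0, -0.0, 79.9]
ft_force: [-4.4, 0.5, 4.4]
finger_gap: 23.4
time: 16.0
tool_pos: [440.8, 138.6, 51.4]
tcp_rot: [-180.0, -0.0, 79.9]
ft_force: [-5.4, 0.8, 7.3]
finger_gap: 23.0
```

```bash
cat >> h.py <<'E'
def poses(seq,base):
    """seq: (phi,y,z) of the brace frame point C in upright tool frame; C = brace axis point at panel-surface level when seated,
    base=(phi,y,z) at call start. Prints rows relative to base. y along panel y (mm), z = rise (mm)."""
    H=27.;c=np.array([0.,0.,H]) # C below the TCP by H along tool z
    def pose(p): 
        R=Ro.from_rotvec([0,p[0],0]); return R, np.array([p[1],0,H-p[2]])-R.apply(c)
    R0,t0=pose(base);out=[]
    for s in seq:
        R1,t1=pose(s)
        out.append(np.r_[R0.inv().apply(t1-t0)/250,(R0.inv()*R1).as_rotvec()/np.pi].round(4).tolist())
    for o in out: print(o)
def pivot(phi,a=32):
    # C displacement for tipping about the shoulder at y=a (a>0: phi<0)
    R=Ro.from_rotvec([0,phi,0]);d=np.array([a,0,0])+R.apply([-a,0,0]);return (phi,d[0],-d[2])
E
python3 -c "
from h import *
print(pivot(-.115))
poses([pivot(f) for f in(-.02,-.04,-.06,-.08,-.1,-.115)],(0,0,0))"
```

```text
(-0.115, np.float64(0.211366901945091), np.float64(3.6718940285972423))
[0.0022, 0.0, -0.0025, 0.0, -0.0064, 0.0]
[0.0044, 0.0, -0.005, 0.0, -0.0127, 0.0]
[0.0067, 0.0, -0.0075, 0.0, -0.0191, 0.0]
[0.009, 0.0, -0.0099, 0.0, -0.0255, 0.0]
[0.0114, 0.0, -0.0122, 0.0, -0.0318, 0.0]
[0.0132, 0.0, -0.014, 0.0, -0.0366, 0.0]
```

```bash
python3 -m jog '[[0.0022,0,-0.0025,0,-0.0064,0],[0.0044,0,-0.005,0,-0.0127,0],[0.0067,0,-0.0075,0,-0.0191,0],[0.0067,0,-0.0075,0,-0.0191,0]]'; python3 -c "
from h import *
R=pivot
poses([R(f) for f in(-.08,-.1,-.115)],R(-.06))"
```

```text
time: 16.4
tool_pos: [441.1, 140.3, 53.0]
tcp_rot: [-180.0, 3.6, 80.0]
ft_force: [-5.6, -2.2, 8.6]
finger_gap: 22.3
[0.0022, 0.0, -0.0025, 0.0, -0.0064, 0.0]
[0.0044, 0.0, -0.005, 0.0, -0.0127, 0.0]
[0.0061, 0.0, -0.0069, 0.0, -0.0175, 0.0]
```

```bash
python3 -m jog '[[0.0022,0,-0.0025,0,-0.0064,0],[0.0044,0,-0.005,0,-0.0127,0],[0.0061,0,-0.0069,0,-0.0175,0],[0.0061,0,-0.0069,0,-0.0175,0],[0.0061,0,-0.0069,0,-0.0175,0]]';  python3 - <<'E'
from h import *
b=pivot(-.115)
f=[-.08,-.04,0,.04,.08,.1,.115]
poses([(p,b[1]*(p/-.115) if p<0 else 0,b[2]+2.6*(p+.115)/.23) for p in f],b)
px,py,pa,_=np.load("panel.npy")
B=T(box(-47,-23,-32,32,24,104),px,py,pa)
for n,w in(("top",(190,200,110,80)),("scene",(200,150,90,90))):
    c=shot(n);im=c["pixels"][:,:,::-1].copy();cv2.imwrite("pics/s1_%s.png"%n,edges_overlay(im,[(B,(0,0,255))],c,w,6))
E
```

```text
time: 16.9
tool_pos: [441.4, 141.9, 54.5]
tcp_rot: [-180.0, 6.7, 80.0]
ft_force: [-4.6, -1.0, 7.4]
finger_gap: 22.9
[-0.0042, 0.0, -0.0015, 0.0, 0.0111, 0.0]
[-0.009, 0.0, -0.003, 0.0, 0.0239, 0.0]
[-0.0138, 0.0, -0.0044, 0.0, 0.0366, 0.0]
[-0.0183, 0.0, -0.0056, 0.0, 0.0493, 0.0]
[-0.0228, 0.0, -0.0066, 0.0, 0.0621, 0.0]
[-0.025, 0.0, -0.0071, 0.0, 0.0684, 0.0]
[-0.0267, 0.0, -0.0074, 0.0, 0.0732, 0.0]
```

View pics/s1_scene.png

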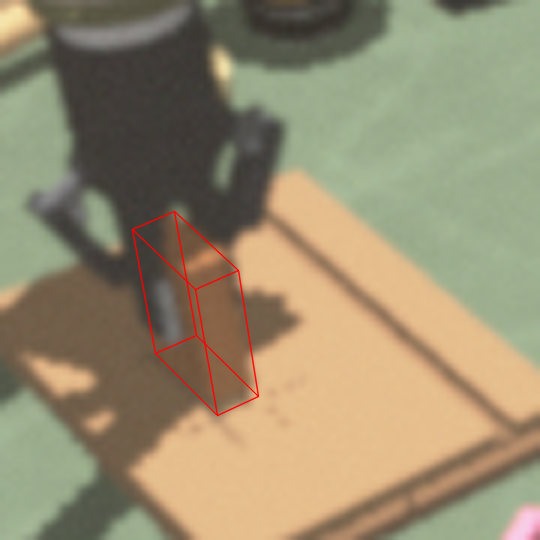

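```bash
cat > ov.py <<'E'
import sys
from h import *
tag,phi,y,z=sys.argv[1],*map(float,sys.argv[2:5])
px,py,pa,_=np.load("panel.npy")
R=Ro.from_rotvec([phi,0,0]) # panel frame: tool y = panel x ; phi<0 leans +y
def tb(b): return T(R.apply(b)+[-35,y,24+z],px,py,pa)
B=[(tb(box(-12,12,-32,32,0,80)),(0,0,255)),(tb(box(-6,6,-25,25,-20,0)),(255,0,0))]
o=[]
for n,w in(("top",(190,200,100,80)),("scene",(205,165,70,70))):
    c=shot(n);im=c["pixels"][:,:,::-1].copy()
    o=np.hstack([edges_overlay(im,B,c,w,5 if n=="scene" else 4),edges_overlay(im,[],c,w,5 if n=="scene" else 4)]);cv2.imwrite("pics/%s_%s.png"%(tag,n),o)
E
python3 ov.py s1b -.115 .2 3.67
```

```text
(no output)
```

View pics/s1b_scene.png

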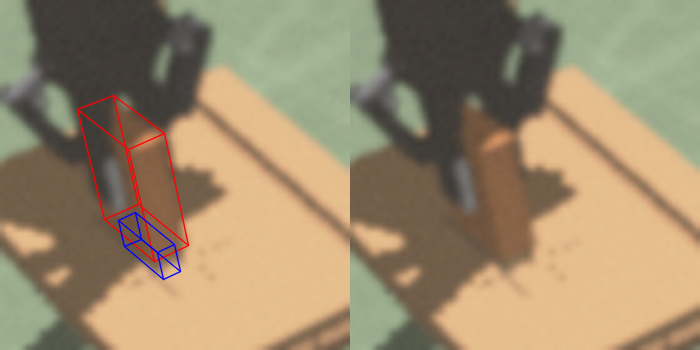

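```bash
python3 - <<'E'
from h import *
a=cv2.imread("pics/scene0.png");p=shot("scene","s1raw.png")["pixels"][:,:,::-1]
f=lambda i:cv2.resize(i[180:222,218:254],None,fx=11,fy=11,interpolation=cv2.INTER_CUBIC)
b=np.clip(p.astype(float)*1.5,0,255).astype(np.uint8)
o=np.hstack([f(a),f(b)]);
for k in range(0,o.shape[0],55): cv2.line(o,(0,k),(o.shape[1],k),(255,255,255),1)
for k in range(0,o.shape[1],44): cv2.line(o,(k,0),(k,o.shape[0]),(255,255,255),1)
cv2.imwrite("pics/cmp.png",o)
E
```

```text
(no output)
```

View pics/cmp.png

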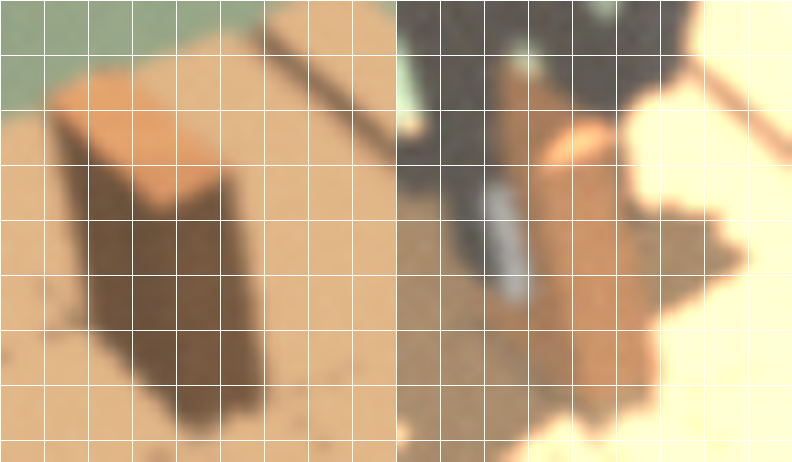

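Compared with before, the -y end of the brace has risen and its top has moved up and to the left: top corner from (236,175) to (224,130), bottom from (266,400) to (261,385). That matches a lean to +y, and the panel has not moved. Now the swing to -y.

```bash
python3 -m jog '[[-0.0042,0,-0.0015,0,0.0111,0],[-0.009,0,-0.003,0,0.0239,0],[-0.0138,0,-0.0044,0,0.0366,0],[-0.0183,0,-0.0056,0,0.0493,0],[-0.0183,0,-0.0056,0,0.0493,0]]'; python3 -c "
from h import *
L=lambda p,z0,d:(p,0,z0+2.6*(p*d+.115)/.23)
poses([L(p,3.67,1) for p in(.06,.08,.1,.115)],L(.04,3.67,1))"
```

```text
time: 17.65
tool_pos: [440.1, 136.5, 55.3]
tcp_rot: [-179.9, -2.2, 79.9]
ft_force: [-1.0, -1.1, -4.6]
finger_gap: 23.0
[-0.0021, 0.0, -0.0009, 0.0, 0.0064, 0.0]
[-0.0042, 0.0, -0.0017, 0.0, 0.0127, 0.0]
[-0.0064, 0.0, -0.0025, 0.0, 0.0191, 0.0]
[-0.008, 0.0, -0.0031, 0.0, 0.0239, 0.0]
```

```bash
python3 -m jog '[[-0.0021,0,-0.0009,0,0.0064,0],[-0.0042,0,-0.0017,0,0.0127,0],[-0.0064,0,-0.0025,0,0.0191,0],[-0.008,0,-0.0031,0,0.0239,0],[-0.008,0,-0.0031,0,0.0239,0]]'; python3 -c "
from h import *
p=shot('scene')['pixels'][:,:,::-1];a=cv2.imread('pics/s1raw.png')
f=lambda i:cv2.resize(i[160:250,190:300],None,fx=3.6,fy=3.6,interpolation=cv2.INTER_CUBIC)
cv2.imwrite('pics/s2.png',np.hstack([f(a),f(p)]))
L=lambda p,z0,d:(p,0,z0+2.6*(p*d+.115)/.23)
poses([L(p,6.27,-1) for p in(.1,.075,.05,.025,0,-.025,-.05,-.075,-.1,-.115)],L(.115,3.67,1))"
```

```text
time: 18.15
tool_pos: [440.0, 135.1, 56.3]
tcp_rot: [-180.0, -6.6, 79.9]
ft_force: [-0.3, 0.1, -9.6]
finger_gap: 22.9
[0.0017, 0.0, -0.0007, 0.0, -0.0048, 0.0]
[0.0045, 0.0, -0.0017, 0.0, -0.0127, 0.0]
[0.0074, 0.0, -0.0027, 0.0, -0.0207, 0.0]
[0.0102, 0.0, -0.0036, 0.0, -0.0286, 0.0]
[0.013, 0.0, -0.0045, 0.0, -0.0366, 0.0]
[0.0158, 0.0, -0.0052, 0.0, -0.0446, 0.0]
[0.0186, 0.0, -0.0059, 0.0, -0.0525, 0.0]
[0.0214, 0.0, -0.0066, 0.0, -0.0605, 0.0]
[0.0242, 0.0, -0.0072, 0.0, -0.0684, 0.0]
[0.0258, 0.0, -0.0075, 0.0, -0.0732, 0.0]
```

View pics/s2.png

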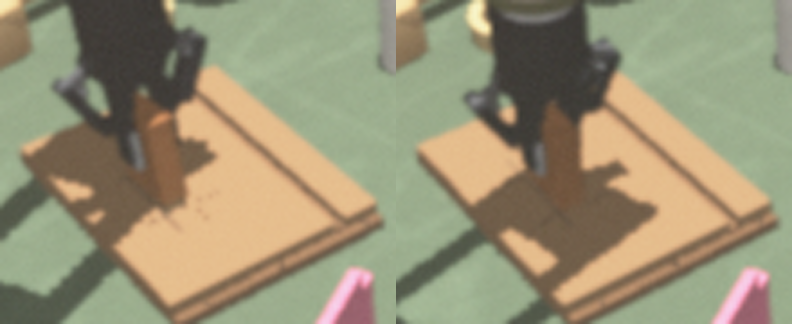

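```bash
python3 - <<'E'
from h import *
px,py,pa,_=np.load("panel.npy")
c=shot("scene","s2raw.png")
def tb(phi,y,z):
    R=Ro.from_rotvec([phi,0,0]);return T(R.apply(box(-12,12,-32,32,0,80))+[-35,y,24+z],px,py,pa)
w=(215,175,45,52)
def br(f,g): 
    i=np.clip(cv2.imread("pics/"+f).astype(float)*g,0,255).astype(np.uint8); return i
o=np.hstack([edges_overlay(br("scene0.png",1.2),[(tb(0,0,0),(0,0,255))],c,w,5.6 and 6),edges_overlay(br("s1raw.png",1.4),[(tb(-.115,.2,3.67),(0,0,255))],c,w,6),edges_overlay(br("s2raw.png",1.6),[(tb(.115,0,6.3),(0,0,255)),(tb(.0,0,6.3),(0,255,0))],c,w,6)])
cv2.imwrite("pics/tri.png",o[:, :800] if o.shape[1]<=800 else cv2.resize(o,None,fx=800/o.shape[1],fy=800/o.shape[1]))
E
```

```text
(no output)
```

View pics/tri.png

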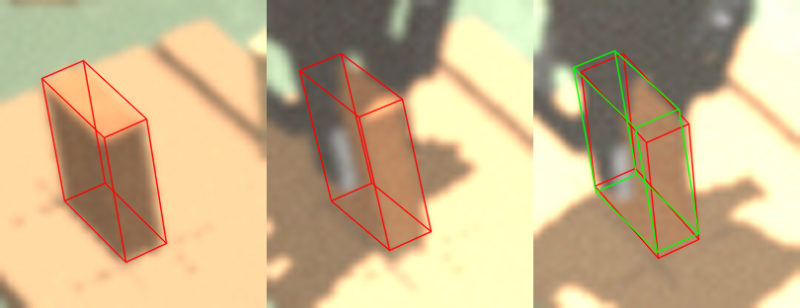

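The tilted model matches in both swings. The pull reached about 9.6 N, a bit close to the panel's weight, so I'll use a smaller rise per swing.

```bash
python3 -c "
from h import *
z=6.27
F=(.09,.06,.03,0,-.03,-.06,-.09,-.115,-.115)
poses([(p,0,z+1.6*(.115-p)/.23) for p in F],(.115,0,z))
print();z+=1.6
poses([(-p,0,z+1.6*(.115-p)/.23) for p in F],(-.115,0,z))"
```

```text
[0.0028, 0.0, -0.0007, 0.0, -0.008, 0.0]
[0.0061, 0.0, -0.0014, 0.0, -0.0175, 0.0]
[0.0094, 0.0, -0.002, 0.0, -0.0271, 0.0]
[0.0128, 0.0, -0.0025, 0.0, -0.0366, 0.0]
[0.0161, 0.0, -0.0029, 0.0, -0.0462, 0.0]
[0.0194, 0.0, -0.0032, 0.0, -0.0557, 0.0]
[0.0226, 0.0, -0.0034, 0.0, -0.0653, 0.0]
[0.0254, 0.0, -0.0035, 0.0, -0.0732, 0.0]
[0.0254, 0.0, -0.0035, 0.0, -0.0732, 0.0]

[-0.0028, 0.0, -0.0007, 0.0, 0.008, 0.0]
[-0.0061, 0.0, -0.0014, 0.0, 0.0175, 0.0]
[-0.0094, 0.0, -0.002, 0.0, 0.0271, 0.0]
[-0.0128, 0.0, -0.0025, 0.0, 0.0366, 0.0]
[-0.0161, 0.0, -0.0029, 0.0, 0.0462, 0.0]
[-0.0194, 0.0, -0.0032, 0.0, 0.0557, 0.0]
[-0.0226, 0.0, -0.0034, 0.0, 0.0653, 0.0]
[-0.0254, 0.0, -0.0035, 0.0, 0.0732, 0.0]
[-0.0254, 0.0, -0.0035, 0.0, 0.0732, 0.0]
```

```bash
python3 -m jog '[[0.0028,0,-0.0007,0,-0.008,0],[0.0061,0,-0.0014,0,-0.0175,0],[0.0094,0,-0.002,0,-0.0271,0],[0.0128,0,-0.0025,0,-0.0366,0]]'; python3 -c "
from h import *
z=7.07
F=(-.03,-.06,-.09,-.115)
poses([(p,0,z+.8*(-p)/.115) for p in F],(0,0,z))"
```

```text
time: 18.65
tool_pos: [440.9, 139.4, 58.1]
tcp_rot: [-180.0, -0.0, 79.9]
ft_force: [-2.4, 1.6, -4.3]
finger_gap: 23.2
[0.0032, 0.0, -0.0008, 0.0, -0.0095, 0.0]
[0.0065, 0.0, -0.0015, 0.0, -0.0191, 0.0]
[0.0097, 0.0, -0.0021, 0.0, -0.0286, 0.0]
[0.0124, 0.0, -0.0025, 0.0, -0.0366, 0.0]
```

```bash
python3 -m jog '[[0.0032,0,-0.0008,0,-0.0095,0],[0.0065,0,-0.0015,0,-0.0191,0],[0.0097,0,-0.0021,0,-0.0286,0],[0.0124,0,-0.0025,0,-0.0366,0],[0.0124,0,-0.0025,0,-0.0366,0]]'; python3 -m jog '[[-0.0028,0,-0.0007,0,0.008,0],[-0.0061,0,-0.0014,0,0.0175,0],[-0.0094,0,-0.002,0,0.0271,0],[-0.0128,0,-0.0025,0,0.0366,0]]'
```

```text
time: 19.15
tool_pos: [442.0, 143.3, 59.0]
tcp_rot: [180.0, 6.5, 80.0]
ft_force: [-3.0, 5.5, -0.1]
finger_gap: 22.9
time: 19.55
tool_pos: [441.0, 138.3, 59.6]
tcp_rot: [180.0, -0.1, 79.9]
ft_force: [-2.6, 1.1, -2.7]
finger_gap: 23.0
```

```bash
python3 -c "
from h import *
z=8.67
poses([(p,0,z+1.1*p/.115) for p in(.03,.06,.09,.115)],(0,0,z));print()
z=9.77
poses([(.115-q,0,z+2.2*q/.23) for q in(.03,.06,.09,.115,.145,.175,.205,.23)],(.115,0,z))
"
```

```text
[-0.0032, 0.0, -0.0011, 0.0, 0.0095, 0.0]
[-0.0065, 0.0, -0.0021, 0.0, 0.0191, 0.0]
[-0.0097, 0.0, -0.003, 0.0, 0.0286, 0.0]
[-0.0124, 0.0, -0.0037, 0.0, 0.0366, 0.0]

[0.0034, 0.0, -0.0011, 0.0, -0.0095, 0.0]
[0.0067, 0.0, -0.0021, 0.0, -0.0191, 0.0]
[0.0101, 0.0, -0.003, 0.0, -0.0286, 0.0]
[0.0129, 0.0, -0.0037, 0.0, -0.0366, 0.0]
[0.0162, 0.0, -0.0044, 0.0, -0.0462, 0.0]
[0.0196, 0.0, -0.005, 0.0, -0.0557, 0.0]
[0.0229, 0.0, -0.0055, 0.0, -0.0653, 0.0]
[0.0256, 0.0, -0.0059, 0.0, -0.0732, 0.0]
```

```bash
python3 -m jog '[[-0.0032,0,-0.0011,0,0.0095,0],[-0.0065,0,-0.0021,0,0.0191,0],[-0.0097,0,-0.003,0,0.0286,0],[-0.0124,0,-0.0037,0,0.0366,0],[-0.0124,0,-0.0037,0,0.0366,0]]'; python3 -m jog '[[0.0034,0,-0.0011,0,-0.0095,0],[0.0067,0,-0.0021,0,-0.0191,0],[0.0101,0,-0.003,0,-0.0286,0],[0.0129,0,-0.0037,0,-0.0366,0],[0.0162,0,-0.0044,0,-0.0462,0],[0.0196,0,-0.005,0,-0.0557,0],[0.0229,0,-0.0055,0,-0.0653,0],[0.0256,0,-0.0059,0,-0.0732,0],[0.0256,0,-0.0059,0,-0.0732,0]]'; python3 ov.py s5 -.115 0 11.97
```

```text
time: 20.05
tool_pos: [440.2, 133.8, 60.2]
tcp_rot: [180.0, -6.6, 79.9]
ft_force: [-2.5, -3.6, -2.1]
finger_gap: 22.8
time: 20.95
tool_pos: [441.9, 142.4, 62.7]
tcp_rot: [180.0, 6.6, 80.0]
ft_force: [-1.6, 4.8, -1.7]
finger_gap: 23.0
```

View pics/s5_scene.png

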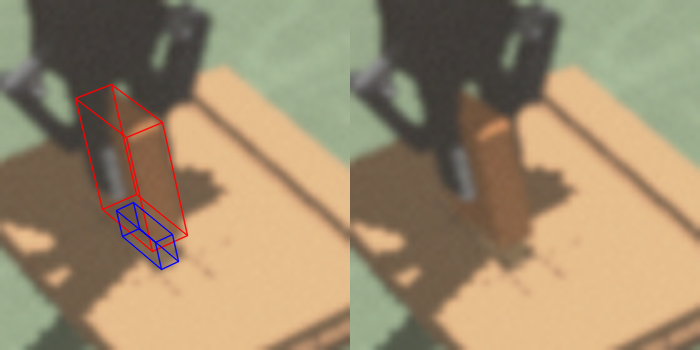

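The brace has risen about 12 mm, the mortise opening is visible at (515,258), and the panel is flat. Continuing with the same swings.

```bash
python3 -m jog '[[-0.0034,0,-0.0011,0,0.0095,0],[-0.0067,0,-0.0021,0,0.0191,0],[-0.0101,0,-0.003,0,0.0286,0],[-0.0129,0,-0.0037,0,0.0366,0],[-0.0162,0,-0.0044,0,0.0462,0],[-0.0196,0,-0.005,0,0.0557,0],[-0.0229,0,-0.0055,0,0.0653,0],[-0.0256,0,-0.0059,0,0.0732,0],[-0.0256,0,-0.0059,0,0.0732,0]]'
python3 -m jog '[[0.0034,0,-0.0011,0,-0.0095,0],[0.0067,0,-0.0021,0,-0.0191,0],[0.0101,0,-0.003,0,-0.0286,0],[0.0129,0,-0.0037,0,-0.0366,0],[0.0162,0,-0.0044,0,-0.0462,0],[0.0196,0,-0.005,0,-0.0557,0],[0.0229,0,-0.0055,0,-0.0653,0],[0.0256,0,-0.0059,0,-0.0732,0],[0.0256,0,-0.0059,0,-0.0732,0]]'
```

```text
time: 21.95
tool_pos: [440.2, 133.5, 64.3]
tcp_rot: [180.0, -6.5, 79.9]
ft_force: [-1.0, -5.6, -4.2]
finger_gap: 22.9
time: 22.85
tool_pos: [441.7, 142.5, 67.1]
tcp_rot: [180.0, 6.6, 80.0]
ft_force: [-0.7, 4.4, 0.1]
finger_gap: 23.0
```

```bash
python3 -m jog '[[-0.0034,0,-0.0011,0,0.0095,0],[-0.0067,0,-0.0021,0,0.0191,0],[-0.0101,0,-0.003,0,0.0286,0],[-0.0129,0,-0.0037,0,0.0366,0],[-0.0162,0,-0.0044,0,0.0462,0],[-0.0196,0,-0.005,0,0.0557,0],[-0.0229,0,-0.0055,0,0.0653,0],[-0.0256,0,-0.0059,0,0.0732,0],[-0.0256,0,-0.0059,0,0.0732,0]]'; python3 ov.py s8 .115 0 18.6
```

```text
time: 23.75
tool_pos: [440.6, 134.4, 69.2]
tcp_rot: [180.0, -6.6, 79.9]
ft_force: [-1.5, 0.3, 1.2]
finger_gap: 23.2
```

View pics/s8_scene.png

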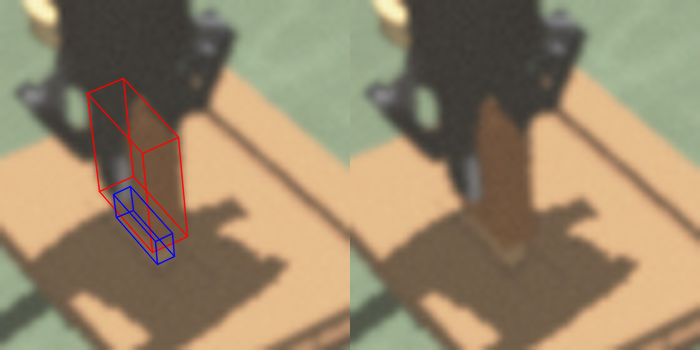

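Forces are nearly zero and the tenon is nearly out. I'll bring the brace upright while it rises slightly, then lift straight up.

```bash
python3 -m jog '[[0.0034,0,-0.0011,0,-0.0095,0],[0.0067,0,-0.0021,0,-0.0191,0],[0.0101,0,-0.003,0,-0.0286,0],[0.0129,0,-0.0045,0,-0.0366,0],[0.0129,0,-0.006,0,-0.0366,0]]'; python3 -c "
from h import *
row([440.6,138.4,91.5],80)"
```

```text
time: 24.35
tool_pos: [440.9, 139.0, 70.8]
tcp_rot: [180.0, 0.1, 80.0]
ft_force: [-0.1, 0.8, -0.5]
finger_gap: 23.1
t 24.35 pos [440.9 139.   70.8] [1.800e+02 5.000e-02 8.003e+01] F [-0.1  0.8 -0.5] gap 23.1
row [-0.0027 -0.0009 -0.0827  0.      0.0003  0.0002] mm [ -0.7  -0.2 -20.7] deg [0.  0.1 0. ]
```

```bash
python3 -m jog '[[0,0,-0.005,0,0,0],[-0.001,0,-0.012,0,0,0],[-0.002,0,-0.025,0,0,0],[-0.003,0,-0.04,0,0,0],[-0.003,0,-0.055,0,0,0],[-0.003,0,-0.07,0,0,0],[-0.003,0,-0.08,0,0,0],[-0.003,0,-0.083,0,0,0],[-0.003,0,-0.083,0,0,0],[-0.003,0,-0.083,0,0,0]]';python3 -m jog '[[0,0,0,0,0,0],[0,0,0,0,0,0],[0,0,0,0,0,0],[0,0,0,0,0,0]]'; python3 ov.py fin 0 0 40; python3 - <<'E'
from h import *
px,py,pa,_=np.load("panel.npy")
c=shot("top");im=c["pixels"][:,:,::-1].copy();a=edges_overlay(im,[(T(PAN,px,py,pa),(0,0,255))],c,(180,185,260,110),3)
cv2.imwrite("pics/fin2.png",a)
E
```

```text
time: 25.35
tool_pos: [440.6, 137.6, 91.5]
tcp_rot: [-180.0, 0.0, 79.9]
ft_force: [-0.1, -1.0, -0.8]
finger_gap: 23.0
time: 25.75
tool_pos: [440.7, 137.6, 91.5]
tcp_rot: [-180.0, 0.0, 79.9]
ft_force: [-0.2, 0.1, -1.7]
finger_gap: 22.8
```

View pics/fin_scene.png

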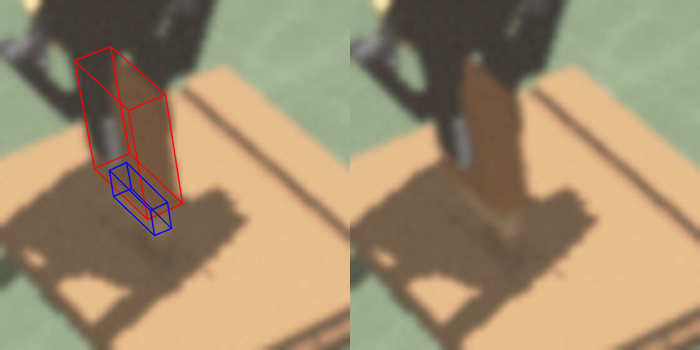

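View pics/fin2.png

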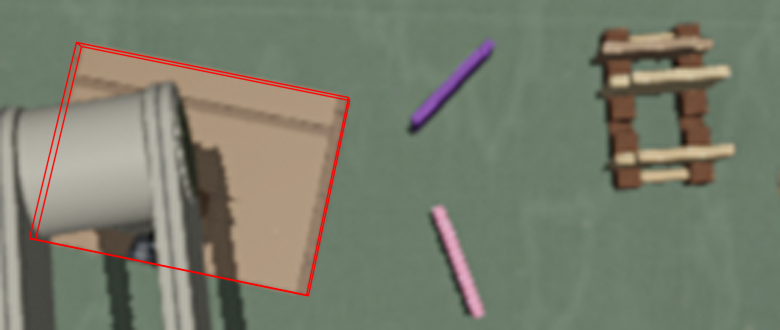

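The brace is upright, with the pale tenon visible below its shoulders at (513,225) and matching a foot about 20 mm above the panel. The panel still matches its starting outline, and the divider stands in the rack at (670,77). Wrist force is just the brace's weight. Handing in.

```bash
python3 -c "
from bench import r
print(r.hand_in()); s=r.sense();print(s['time'],s['tool_pos'],s['ft_force'],s['finger_gap'])"
```

```text
the job is handed in; nothing more can be done
None
the job is handed in; nothing more can be done
```

The divider and the brace are both out, and I handed the job in at about 26 s of the 67 s allowed. No verdict was reported.

- **Divider:** I lifted it out of its groove and stood it in the inner far slot of the rack (`slot2`). The top view before the brace work showed it upright and fully down, matching its model. It was still standing there in the last top view, with both outer dividers in place.
- **Brace:** I tipped it over its +y shoulder first, then rocked it about 6.6° each way for seven swings. The pull read after each swing peaked at 9.6 N on the second swing, below the panel's roughly 11 N weight. I used a smaller rise per swing after that, and the readings stayed under 5 N.
- **Last checks:** The brace was held upright with about 100 N of grip. Its foot was about 20 mm above the mortise, and the wrist felt little more than the brace's weight. The panel still matched its starting outline.

The top view of the slot was blocked by the arm while I lowered the divider, so I went by force and the scene camera there. The lean in each swing comes from the tool angle and model overlays in blurred images. I checked the glue bottle and sanding block only in passing during the job, not at the end; the arm did not work near them. No check failed.

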